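# Find the loose clamp lever on the display rail and flag it

## Robot

A 6-joint arm with a two-finger parallel gripper is mounted at the origin on the work surface. World frame = base frame: x ahead of the robot, y to its left, z up, the work surface at z = 0. Lengths are in m, angles in rad, forces in N, time in s.
With the tool pointing down it reaches from about 0.3 to 0.875 m from the base axis. Payload 6.4 kg.
Tool frame: the origin (TCP) lies on the centre line of the jaws, within the pads' length; the fingertips stand 25 mm ahead of it and the grasp point (between the pads) lies 6 mm ahead of it (ctrl.tip_reach is the distance from the TCP to the fingertips, in m); z points along the fingers, y is the line along which they close (so a half turn about z gives the same grasp; the last joint's range is limited). The gripper opens to 85 mm and grips with 20 to 120 N. Pads are 22 mm wide; open, the fingers measure 114 mm over their backs; the gripper's body (76 mm by 85 mm) begins 54 mm behind the grasp point. The pads swing forward as they close: fully open they stand 13 mm farther back than shut.
Start: joints at [1.141, 0.181, 1.607, -0, 1.354, -0.206], TCP at [0.128, 0.561, 0.256] pointing down, gripper open.
Joint ranges: [-2.99, 2.99], [-0.89, 2.07], [0.3, 2.58], [-1.14, 4.28], [0, 2.63], [-3.12, 3.12]. Speed limits (rad/s): [2.57, 2.57, 3.01, 3.14, 3.14, 3.14].

## Interface

Orientations are given as a unit quaternion [w, x, y, z].
In Python, from bench import ctrl gives the robot as it stands.
- The arm moves only by the tool servo_tool, never from a script. Its argument "motion" is a list that holds one entry, the list of rows, each a list of 5 numbers: the shift along the tool's x, y, z in cm, then the turn about the tool's z in degrees, then the closure, from -1 (fully open) to 1 (shut). In form: [[[dx, dy, dz, twist, claw], ...]]. A call has 1 to 5 rows; each row is the pose to reach, as a shift and turn from the pose commanded when the call began, along the tool's axes at that moment; what a row does not reach only later rows make up. A row lasts 1/10 s, in which the tool goes at most 50 mm and 8.59 degrees, less where a joint would pass 70% of its speed; a pose out of reach is approached as far as the arm can. A call with a gripper value outside its range is refused whole. The fingers move at their own pace and stop on an object; the grip force is fixed at half the most. Time passes only in rows, so rows that repeat a pose let the fingers close. It gives the time, the measured TCP pose, the force, the opening and the grip force at its end, in the units of the state.
- ctrl.get_obs(): the state, without advancing time (a new reading comes with each control period).
- ctrl.camera(name): name is "scene" or "top" or "wrist"; returns a dict with "pixels" (400x640x3 uint8, red, green, blue), "depth" (400x640 float32, m along the optical axis (not along the pixel's ray), 0 where there is no reading), "fx", "fy", "cx", "cy" (pixels), "R" (3x3) and "t" (3): a world point X has camera coordinates R X + t; the wrist camera has in their place "hand_eye" (4x4, takes a point from camera to tool coordinates, whose origin is the TCP and whose axes are the flange's). Camera axes: x right, y down, z forward; pixel columns grow to the right and rows downward; lengths in m; the calibration is good to about 2 mm. A picture is of the moment at which its call begins: read the wrist's pose just before it.
- ctrl.hand_in(): hands the job in; it is judged then, once.
The state is a dict: "time_s": time; "q": joint angles; "dq": joint speeds; "joint_efforts": joint torques, N m; "eef_pos": TCP position; "eef_rot": TCP orientation; "wrist_force": force on the tool from outside, world axes, zero at the start; "torque": the same for the moment, N m; "opening": opening from 0.0 (shut) to 1.0 (fully open); "grasp_force": force on a finger pad.
Only numpy, scipy, OpenCV 4.12 (cv2) and the standard library are available. Lean on these libraries where they do the work, as an engineer would, in place of code of your own. Each camera call takes 0.05 s, during which the arm holds its last target. There are 200 camera calls.

## Task

Exactly one of the three clamp levers on the white display rail is loose. Feel for it by pushing the levers clockwise (seen from above) with closed fingertips, gently, never with more than 20 N, and turn the loose one round until it is fully home against its stop. Then take the check flag from its stand, push its peg fully into the socket behind that lever and let go; leave the toys and boxes alone.

Things in the scene. Friction and masses are not known exactly. Their poses are not given: they have to be found in the camera images.
- clamp_1 (a joint): turn of the clamp screw under lever_1, rad: 0 as found, grows clockwise seen from above, stop at 0.9 (fully home). A loose screw turns under about 0.25 N m (4.5 N at 55 mm from the axis); a tight one gives less than 0.06 rad and then holds. It stays where it is left
- lever_1: black plastic clamping lever at the +y end of the rail; origin on its turning axis, on the rail's top face. Hub radius 15 mm, 33 mm high; arm along -x of this frame to 85 mm from the axis, 14 mm wide, 9 to 31 mm above the rail. As found all arms point to the rail's -x and look alike. Clockwise moves the arm's end to this frame's +y. It flexes about 12 N m per rad (4 N per mm at 55 mm)
- socket_1 (a point): centre of the mouth of the flag socket that belongs to lever_1, in the rail's top face, 42 mm behind (+x of the rail) the lever's axis: round blind hole, 18 mm across, 25 mm deep, axes as the rail
- clamp_2 (a joint): turn of the clamp screw under lever_2, rad: 0 as found, grows clockwise seen from above, stop at 0.9 (fully home). A loose screw turns under about 0.25 N m (4.5 N at 55 mm from the axis); a tight one gives less than 0.06 rad and then holds. It stays where it is left
- lever_2: black plastic clamping lever in the middle of the rail; origin on its turning axis, on the rail's top face. Hub radius 15 mm, 33 mm high; arm along -x of this frame to 85 mm from the axis, 14 mm wide, 9 to 31 mm above the rail. As found all arms point to the rail's -x and look alike. Clockwise moves the arm's end to this frame's +y. It flexes about 12 N m per rad (4 N per mm at 55 mm)
- socket_2 (a point): centre of the mouth of the flag socket that belongs to lever_2, in the rail's top face, 42 mm behind (+x of the rail) the lever's axis: round blind hole, 18 mm across, 25 mm deep, axes as the rail
- clamp_3 (a joint): turn of the clamp screw under lever_3, rad: 0 as found, grows clockwise seen from above, stop at 0.9 (fully home). A loose screw turns under about 0.25 N m (4.5 N at 55 mm from the axis); a tight one gives less than 0.06 rad and then holds. It stays where it is left
- lever_3: black plastic clamping lever at the -y end of the rail; origin on its turning axis, on the rail's top face. Hub radius 15 mm, 33 mm high; arm along -x of this frame to 85 mm from the axis, 14 mm wide, 9 to 31 mm above the rail. As found all arms point to the rail's -x and look alike. Clockwise moves the arm's end to this frame's +y. It flexes about 12 N m per rad (4 N per mm at 55 mm)
- socket_3 (a point): centre of the mouth of the flag socket that belongs to lever_3, in the rail's top face, 42 mm behind (+x of the rail) the lever's axis: round blind hole, 18 mm across, 25 mm deep, axes as the rail
- rail: white foot rail of a display stand, fixed on the counter: 120 mm (x) by 380 mm (y) by 55 mm high, origin under its centre. Carries three levers on its middle line, 125 mm apart, and a socket behind each. Levers point to its -x side
- stand: aluminium block fixed on the counter, 60 by 60 by 40 mm high, origin under its centre, with the same 18 mm hole in the middle of its top; the flag starts in it
- flag: grey plastic check flag, 40 g, 72 mm tall, origin at the foot of its peg, z up: round peg of 14 mm diameter, 22 mm long; on it a collar of 28 mm diameter, 4 mm thick, which rests on the face around the hole; above it a flat tab to grip, 30 mm (x) by 10 mm (y), from 26 to 72 mm above the origin
- toy_car: bystander: toy car, 100 by 56 by 50 mm, origin under its centre
- toy_rocket: bystander: white toy rocket standing upright, 52 mm across, 115 mm tall, origin under its centre
- game_box: bystander: flat cardboard box, 120 by 160 by 40 mm, origin under its centre

How it is judged:
On the way:
1. the loose lever has been turned home against its stop while the flag is still in its stand (((value of joint clamp_1 above 0.78 rad and value of joint each of clamp_2, clamp_3 below 0.25 rad) or (value of joint clamp_2 above 0.78 rad and value of joint each of clamp_1, clamp_3 below 0.25 rad) or (value of joint clamp_3 above 0.78 rad and value of joint each of clamp_1, clamp_2 below 0.25 rad)) and distance of flag from where it was at the start of the episode below 0.015 m), for 0.1 s.
At the end, for the whole second after the job is handed in: the loose clamp is turned home (more than 0.78 rad of 0.9), the other two stand as they were (less than 0.25 rad), and the flag stands released, upright within 0.15 rad and at rest, in the socket behind the loose lever, its peg at least 18 mm deep ((((value of joint clamp_1 above 0.78 rad and value of joint each of clamp_2, clamp_3 below 0.25 rad) and (horizontal distance between flag and socket_1 below 0.006 m and z of flag in the frame of socket_1 below -0.018 m)) or ((value of joint clamp_2 above 0.78 rad and value of joint each of clamp_1, clamp_3 below 0.25 rad) and (horizontal distance between flag and socket_2 below 0.006 m and z of flag in the frame of socket_2 below -0.018 m)) or ((value of joint clamp_3 above 0.78 rad and value of joint each of clamp_1, clamp_2 below 0.25 rad) and (horizontal distance between flag and socket_3 below 0.006 m and z of flag in the frame of socket_3 below -0.018 m))) and angle between flag's own z axis and vertical below 0.15 rad and linear speed of flag below 0.02 m/s and contact force between the fingers and flag below 0.1 N); the robot touches nothing.
It fails at once if a lever is pushed with more than 20 N (contact force between any of the fingers, the arm and lever_1 above 20 N or contact force between any of the fingers, the arm and lever_2 above 20 N or contact force between any of the fingers, the arm and lever_3 above 20 N).
It fails at once if a toy or box is moved by more than 20 mm (distance of any of toy_car, toy_rocket, game_box from where it was at the start of the episode above 0.02 m).
It also fails if it takes over 72 s, if anything falls off the work surface, if the arm or the gripper's body presses on something with over 40 N, if the wrist force passes 120 N, or if a joint passes its speed limit or range.

## Working session

There is one attempt and no reset: what is moved stays moved. The work goes in short steps, Python scripts to look and compute and a tool call to move; the robot and the scene stay as the last step left them, time stands still between calls to the robot, and variables do not carry over. Pictures are saved under pics/ and viewed, at most 10 in all, crops included, and the job is handed in when it is done.

Besides the shell and the picture viewer there is one more tool, called as name(argument=value, ...) on one line, values as JSON. servo_tool: Moves the arm, as the interface text tells. Its arguments: {"type":"object","properties":{"motion":{"type":"array"}},"required":["motion"]}

```bash
mkdir -p pics; python3 - <<'E'
from bench import ctrl
import cv2, numpy as np
o=ctrl.get_obs(); print(o)
for n in ("top","scene"):
    c=ctrl.camera(n); cv2.imwrite(f"pics/{n}0.png",c["pixels"][:,:,::-1]); np.savez(f"{n}0.npz",**c)
    print(n,c["fx"],c["fy"],c["cx"],c["cy"],np.round(c["R"],4).tolist(),c["t"])
print(ctrl.tip_reach)
E
```

```text
{'time_s': 0.0, 'q': array([ 1.14069810e+00,  1.81528381e-01,  1.60802095e+00,  1.12310678e-05,
        1.35376618e+00, -2.06293721e-01]), 'dq': array([ 1.66876028e-03,  2.37924437e-04,  1.09114866e-03,  8.13542468e-04,
       -9.48225014e-04,  3.48925053e-05]), 'joint_efforts': array([ 5.12932857e-04, -4.44878805e+01, -3.51332152e+01, -5.09451681e-07,
        9.19014827e-03,  3.53163080e-05]), 'eef_pos': array([0.12737718, 0.56019632, 0.25538497]), 'eef_rot': array([-2.74707757e-04,  1.11670020e-01,  9.93744970e-01, -8.16468283e-04]), 'wrist_force': array([ 0.89944079, -0.2404205 ,  1.16632846]), 'torque': array([ 0.01947562, -0.05705656,  0.03207414]), 'grasp_force': 0.0, 'opening': 1.003365026874858}
top 367.9504992160302 367.9504992160302 316.2344321372977 201.88133996577878 [[-0.0083, -0.9999, -0.0089], [-0.9976, 0.0089, -0.0689], [0.069, 0.0083, -0.9976]] [0.06036849 0.62406094 0.94856563]
scene 410.02262383846136 410.02262383846136 314.81780239584964 204.40921104309618 [[0.6516, 0.7585, 0.0113], [0.4036, -0.3341, -0.8517], [-0.6422, 0.5596, -0.5238]] [-0.42185602 -0.1611858   1.62546303]
0.025
```

View pics/top0.png

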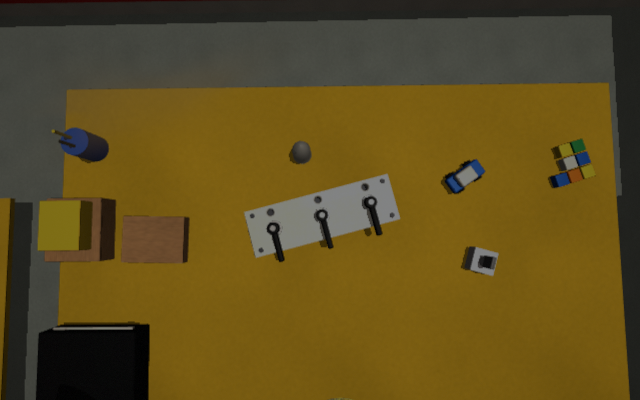

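View pics/scene0.png

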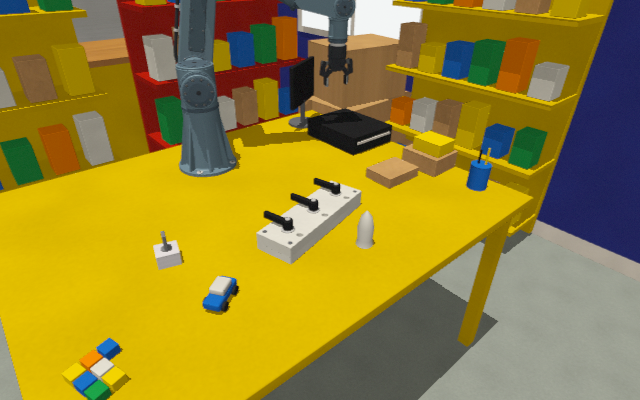

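The top view shows the rail with levers 1–3 at (273,229), (322,215) and (370,202), with the sockets just above them. The stand and flag are at (484,261), the rocket at (301,152), the car at (465,176) and the flat box at (153,240). Next I'll measure the rail and flag poses.

```bash
cat > h.py <<'E'
import numpy as np, cv2
def cloud(c):
    v,u=np.mgrid[:400,:640]; d=c["depth"]
    P=np.stack([(u-c["cx"])/c["fx"]*d,(v-c["cy"])/c["fy"]*d,d],-1)
    return (P-c["t"])@c["R"]
def ray(c,u,v,z):
    C=-c["R"].T@c["t"]; d=c["R"].T@np.array([(u-c["cx"])/c["fx"],(v-c["cy"])/c["fy"],1])
    return C+d*(z-C[2])/d[2]
E
python3 - <<'E'
from h import *
for n in ("top","scene"):
    c=dict(np.load(f"{n}0.npz")); P=cloud(c); z=P[...,2]
    hsv=cv2.cvtColor(c["pixels"],cv2.COLOR_RGB2HSV)
    reg=(abs(P[...,0]-.5)<.35)&(abs(P[...,1])<.5)&(c["depth"]>0)
    print(n,"table z",np.median(z[reg&(hsv[...,1]>150)]))
    # rail: region z 0.045-0.065 largest component
    m=((z>.03)&(z<.1)&reg).astype(np.uint8)
    k,l,s,ce=cv2.connectedComponentsWithStats(m)
    for i in range(1,k):
        if s[i,4]<60: continue
        q=P[l==i]; r=cv2.minAreaRect(q[:,:2].astype(np.float32))
        print(s[i],np.round(q.mean(0),4),"rect",np.round(r[0],4),np.round(r[1],4),round(r[2],2),"zmax",q[:,2].max().round(4), 'zmed',np.median(q[:,2]).round(4))
c=dict(np.load("top0.npz")); P=cloud(c)
# rail white top-face corners by ray
hsv=cv2.cvtColor(c["pixels"],cv2.COLOR_RGB2HSV)
for name,box,zz in (("rail",(230,420,165,265),.055),("stand",(460,505,240,285),.04)):
    m=np.zeros((400,640),np.uint8);a,b,e,f=box
    m[e:f,a:b]=((hsv[e:f,a:b,1]<60)&(hsv[e:f,a:b,2]>110))
    k,l,s,ce=cv2.connectedComponentsWithStats(m);i=1+s[1:,4].argmax()
    ys,xs=np.where(l==i); hull=cv2.convexHull(np.stack([xs,ys],1).astype(np.float32))
    W=np.array([ray(c,u,v,zz)[:2] for u,v in hull[:,0]],np.float32)
    print(name,cv2.minAreaRect(W),cv2.boxPoints(cv2.minAreaRect(W)).round(4).tolist())
for lab,u,v in (("hub1",273,229),("hub2",322,215),("hub3",370,202)): print(lab,ray(c,u,v,.088))
for lab,u,v in (("s1",270,212),("s2",318,199.5),("s3",365,186.5)): print(lab,ray(c,u,v,.055))
im=c["pixels"][:,:,::-1]
A=cv2.resize(im[165:275,235:415],None,fx=4.4,fy=4.4,interpolation=cv2.INTER_CUBIC)
B=cv2.resize(im[235:290,455:515],(160,147),interpolation=cv2.INTER_CUBIC)
A[-147:,-160:]=B
cv2.imwrite("pics/crop.png",np.clip(A*1.6,0,255).astype(np.uint8))
E
```

```text
top table z -0.0011715961190453443
[292 140  19  21 226] [0.7483 0.0905 0.0782] rect [0.7532 0.0914] [0.039  0.0462] 17.78 zmax 0.1 zmed 0.0799
[447 159  38  33 533] [ 0.6896 -0.3329  0.0407] rect [ 0.691  -0.3361] [0.0422 0.099 ] 34.26 zmax 0.053 zmed 0.0441
[ 244  173  157   89 7137] [0.587  0.0405 0.0575] rect [0.5779 0.0378] [0.1444 0.3804] 14.58 zmax 0.0931 zmed 0.0541
[ 143  216   43   47 1876] [0.5313 0.448  0.0386] rect [0.531 0.449] [0.1029 0.119 ] 89.39 zmax 0.044 zmed 0.0387
[469 247  30  28 591] [ 0.4705 -0.3668  0.0477] rect [ 0.4694 -0.3722] [0.0619 0.0597] 74.38 zmax 0.093 zmed 0.0398
[133 327  13  72 676] [0.2289 0.4976 0.0571] rect [0.2297 0.4976] [0.0047 0.1586] 90.0 zmax 0.0841 zmed 0.0579
scene table z 0.0005345212652295994
[327 127  28  22 256] [0.2342 0.4964 0.0554] rect [0.2317 0.4945] [0.1608 0.011 ] 0.03 zmax 0.083 zmed 0.0541
[366 160  43  22 508] [0.5383 0.4429 0.0389] rect [0.5327 0.4476] [0.1056 0.1244] 89.18 zmax 0.0443 zmed 0.0396
[ 256  178  105   78 3737] [0.6049 0.0082 0.0578] rect [0.5787 0.038 ] [0.1476 0.3871] 14.27 zmax 0.0941 zmed 0.0555
[357 21
[... 455 characters left out ...]
410001397132874, 0.20970000326633453], [0.5787000060081482, -0.15700000524520874], [0.6938999891281128, -0.12729999423027039], [0.5993000268936157, 0.2395000010728836]]
stand ((0.4687642455101013, -0.37220633029937744), (0.058561570942401886, 0.058844540268182755), 73.86602783203125) [[0.4323999881744385, -0.3921999931335449], [0.48890000581741333, -0.40849998593330383], [0.5052000284194946, -0.3522999882698059], [0.44859999418258667, -0.3359000086784363]]
hub1 [0.55440808 0.16078304 0.088     ]
hub2 [0.58763013 0.04057481 0.088     ]
hub3 [ 0.61850983 -0.07748226  0.088     ]
s1 [0.59750124 0.1725844  0.055     ]
s2 [0.62830307 0.05016276 0.055     ]
s3 [ 0.66048333 -0.07002249  0.055     ]
```

View pics/crop.png

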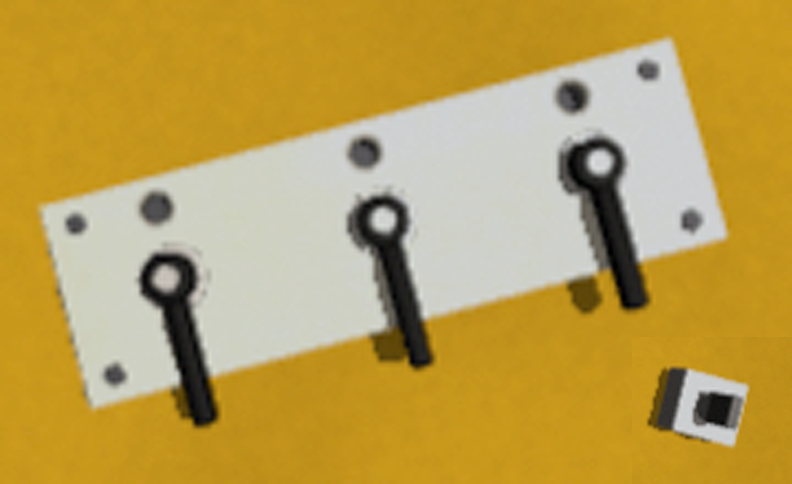

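The corner fit puts the rail centre at (0.589, 0.041) with yaw 14.5°. The hubs are 125 mm apart along the rail's y axis, and the stand is at (0.469, -0.372). I'll move to lever 1 first.

```bash
cat >> h.py <<'E'
from scipy.spatial.transform import Rotation as Ro
YAW=np.radians(14.47); UX=np.array([np.cos(YAW),np.sin(YAW)]); UY=np.array([-UX[1],UX[0]])
C0=np.array([.589,.041])
def hub(i): return C0+(2-i)*.125*UY
def railpt(i,x,y): return hub(i)+x*UX+y*UY
def rot(o): q=np.array(o["eef_rot"]); return Ro.from_quat(np.r_[q[1:],q[0]]).as_matrix()
def go(o,xy,z,yaw_y=None):
    """shift in tool axes cm + twist deg so that tool y heads along world angle yaw_y (deg, mod 180)"""
    R=rot(o); d=R.T@(np.r_[xy,z]-o["eef_pos"])*100
    t=0
    if yaw_y is not None:
        cur=np.degrees(np.arctan2(R[1,1],R[0,1])); t=-((yaw_y-cur+90)%180-90)
    return np.round(np.r_[d,t],2)
E
python3 - <<'E'
from h import *; from bench import ctrl
o=ctrl.get_obs()
for i in (1,2,3): print(i,hub(i),go(o,railpt(i,-.05,-.032),.15,104.47))
E
```

```text
1 [0.55776587 0.16203483] [-47.83 -34.4   10.58 -27.29]
2 [0.589 0.041] [-53.56 -45.51  10.6  -27.29]
3 [ 0.62023413 -0.08003483] [-59.29 -56.61  10.61 -27.29]
```

servo_tool(motion=[[[-47.8, -34.4, 4, -27.3, 1], [-47.8, -34.4, 4, -27.3, 1], [-47.8, -34.4, 4, -27.3, 1], [-47.8, -34.4, 4, -27.3, 1], [-47.8, -34.4, 4, -27.3, 1]]])

```text
time_s: 0.6
eef_pos: [0.2851, 0.382, 0.2399]
eef_rot: [-0.0, -0.127, 0.992, -0.0]
wrist_force: [1.5, 0.7, -0.2]
opening: 0.143
grasp_force: 0.0
```

```bash
python3 - <<'E'
from h import *; from bench import ctrl
o=ctrl.get_obs()
print(o["eef_pos"],go(o,railpt(1,-.05,-.032),.15,104.47))
E
```

```text
[0.28513189 0.38199408 0.2399368 ] [-15.81 -31.36   9.     0.17]
```

servo_tool(motion=[[[-15.8, -31.4, 5, 0.2, 1], [-15.8, -31.4, 5, 0.2, 1], [-15.8, -31.4, 5, 0.2, 1], [-15.8, -31.4, 5, 0.2, 1], [-15.8, -31.4, 5, 0.2, 1]]])

```text
time_s: 1.1
eef_pos: [0.4483, 0.1955, 0.2047]
eef_rot: [-0.0, -0.124, 0.992, 0.0]
wrist_force: [1.3, 0.2, 1.0]
opening: -0.001
grasp_force: 0.0
```

```bash
python3 - <<'E'
from h import *; from bench import ctrl
o=ctrl.get_obs()
print(o["eef_pos"],go(o,railpt(1,-.05,-.032),.15,104.47))
E
```

```text
[0.44834761 0.1954961  0.20473493] [-4.79 -9.16  5.47 -0.2 ]
```

servo_tool(motion=[[[-4.8, -9.2, 3, 0, 1], [-4.8, -9.2, 5.4, 0, 1], [-4.8, -9.2, 5.4, 0, 1], [-4.8, -9.2, 5.4, 0, 1], [-4.8, -9.2, 5.4, 0, 1]]])

```text
time_s: 1.6
eef_pos: [0.5162, 0.12, 0.1507]
eef_rot: [-0.001, -0.124, 0.992, 0.0]
wrist_force: [0.4, -0.0, 0.4]
opening: 0.002
grasp_force: 0.0
```

```bash
python3 - <<'E'
from h import *; from bench import ctrl
o=ctrl.get_obs()
print(o["eef_pos"],go(o,railpt(1,-.05,-.032),.093,104.47),o["wrist_force"])
c=ctrl.camera("wrist"); cv2.imwrite("pics/w1.png",c["pixels"][:,:,::-1]); print(c["hand_eye"].round(4).tolist(),c["fx"],c["cx"],c["cy"])
E
```

```text
[0.5162102  0.1200246  0.15068273] [-0.08 -0.17  5.77 -0.24] [ 0.43702637 -0.02809356  0.43343642]
[[-0.0014, -0.9467, -0.3222, 0.082], [1.0, -0.0012, -0.0007, 0.0012], [0.0003, -0.3222, 0.9467, -0.1165], [0.0, 0.0, 0.0, 1.0]] 315.65714084007277 315.9171548368034 198.85259405844613
```

View pics/w1.png

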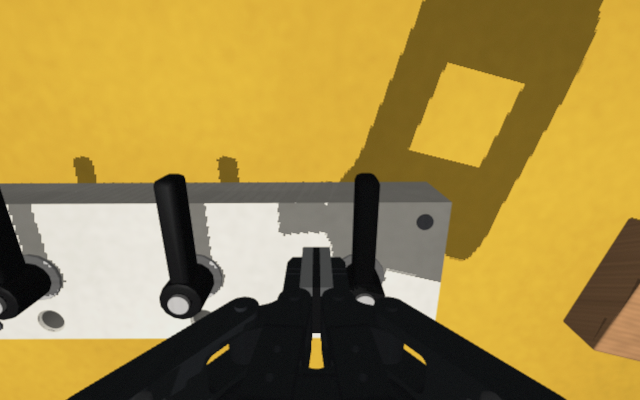

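The wrist view shows the closed fingertips at about (316,270), clear on the -y side of lever 1's arm at x≈366. I'll descend now and start feeling.

servo_tool(motion=[[[0, 0, 3, 0, 1], [0, 0, 5.7, 0, 1], [0, 0, 5.7, 0, 1], [0, 0, 5.7, 0, 1], [0, 0, 5.7, 0, 1]]])

```text
time_s: 2.15
eef_pos: [0.5179, 0.1206, 0.0961]
eef_rot: [0.002, -0.125, 0.992, -0.0]
wrist_force: [-0.0, 1.2, -0.7]
opening: -0.003
grasp_force: 0.0
```

servo_tool(motion=[[[0, 0.2, 0, 0, 1], [0, 0.4, 0, 0, 1], [0, 0.6, 0, 0, 1], [0, 0.6, 0, 0, 1], [0, 0.6, 0, 0, 1]]])

```text
time_s: 2.65
eef_pos: [0.5153, 0.1258, 0.0942]
eef_rot: [0.0, -0.124, 0.992, -0.0]
wrist_force: [0.1, 0.4, 0.3]
opening: 0.001
grasp_force: 0.0
```

servo_tool(motion=[[[0, 0.1, 0, 0, 1], [0, 0.2, 0, 0, 1], [0, 0.3, 0, 0, 1], [0, 0.3, 0, 0, 1]]])

```text
time_s: 3.05
eef_pos: [0.5145, 0.1288, 0.0941]
eef_rot: [-0.0, -0.124, 0.992, 0.0]
wrist_force: [0.1, 0.0, -0.6]
opening: -0.004
grasp_force: 0.0
```

servo_tool(motion=[[[0, 0.1, 0, 0, 1], [0, 0.2, 0, 0, 1], [0, 0.2, 0, 0, 1]]])

```text
time_s: 3.35
eef_pos: [0.514, 0.1308, 0.0941]
eef_rot: [0.0, -0.124, 0.992, 0.0]
wrist_force: [-0.3, 0.3, 0.5]
opening: -0.002
grasp_force: 0.0
```

servo_tool(motion=[[[0, 0.1, 0, 0, 1], [0, 0.2, 0, 0, 1], [0, 0.2, 0, 0, 1]]])

```text
time_s: 3.65
eef_pos: [0.5136, 0.1321, 0.0941]
eef_rot: [-0.0, -0.124, 0.992, -0.0]
wrist_force: [-0.7, -3.8, 0.1]
opening: 0.001
grasp_force: 1.8
```

servo_tool(motion=[[[0, 0.1, 0, 0, 1], [0, 0.2, 0, 0, 1], [0, 0.2, 0, 0, 1]]])

```text
time_s: 3.95
eef_pos: [0.5131, 0.1337, 0.0941]
eef_rot: [-0.0, -0.124, 0.992, -0.001]
wrist_force: [-1.2, -6.1, -0.3]
opening: 0.003
grasp_force: 3.2
```

servo_tool(motion=[[[0, 0.1, 0, 0, 1], [0, 0.1, 0, 0, 1]]])

```text
time_s: 4.15
eef_pos: [0.5129, 0.1343, 0.0942]
eef_rot: [-0.0, -0.124, 0.992, -0.001]
wrist_force: [0.7, -9.3, -0.2]
opening: 0.001
grasp_force: 4.2
```

servo_tool(motion=[[[0, 0.1, 0, 0, 1], [0, 0.1, 0, 0, 1]]])

```text
time_s: 4.35
eef_pos: [0.5128, 0.1348, 0.0942]
eef_rot: [-0.0, -0.124, 0.992, -0.002]
wrist_force: [-0.7, -11.0, 0.1]
opening: -0.001
grasp_force: 5.2
```

Lever 1 holds: the force climbs past 11 N, so it is tight. On to lever 2.

servo_tool(motion=[[[0, -1, 0, 0, 1], [0, -1.4, -1.5, 0, 1], [0, -1.4, -4, 0, 1], [0, -5.5, -4, 0, 1], [0, -9.5, -4, 0, 1]]])

```text
time_s: 4.85
eef_pos: [0.5369, 0.0445, 0.1353]
eef_rot: [0.001, -0.126, 0.992, 0.0]
wrist_force: [-0.0, 0.8, -0.6]
opening: 0.0
grasp_force: 0.0
```

servo_tool(motion=[[[0, -4, 0, 0, 1], [0, -4, 0, 0, 1], [0, -4, 2, 0, 1], [0, -4, 4, 0, 1], [0, -4, 4, 0, 1]]])

```text
time_s: 5.35
eef_pos: [0.5435, 0.0066, 0.0914]
eef_rot: [-0.003, -0.124, 0.992, 0.001]
wrist_force: [-0.9, 0.4, -0.4]
opening: -0.001
grasp_force: 0.0
```

servo_tool(motion=[[[0, 0, 0, 0, 1], [0, 0.1, 0, 0, 1], [0, 0.2, 0, 0, 1], [0, 0.2, 0, 0, 1]]])

```text
time_s: 5.75
eef_pos: [0.5459, 0.0078, 0.095]
eef_rot: [0.001, -0.124, 0.992, -0.0]
wrist_force: [-0.3, -0.1, -0.2]
opening: -0.002
grasp_force: 0.0
```

servo_tool(motion=[[[0, 0.1, 0, 0, 1], [0, 0.2, 0, 0, 1], [0, 0.2, 0, 0, 1]]])

```text
time_s: 6.05
eef_pos: [0.5449, 0.0097, 0.0942]
eef_rot: [0.0, -0.124, 0.992, -0.0]
wrist_force: [0.6, -0.2, 0.3]
opening: -0.002
grasp_force: 0.0
```

servo_tool(motion=[[[0, 0.1, 0, 0, 1], [0, 0.2, 0, 0, 1], [0, 0.2, 0, 0, 1]]])

```text
time_s: 6.35
eef_pos: [0.5445, 0.011, 0.0942]
eef_rot: [0.0, -0.124, 0.992, -0.0]
wrist_force: [-0.7, -3.8, 0.3]
opening: -0.001
grasp_force: 1.7
```

servo_tool(motion=[[[0, 0.1, 0, 0, 1], [0, 0.2, 0, 0, 1], [0, 0.2, 0, 0, 1]]])

```text
time_s: 6.65
eef_pos: [0.544, 0.0125, 0.0942]
eef_rot: [-0.0, -0.124, 0.992, -0.001]
wrist_force: [-1.1, -6.3, 0.4]
opening: -0.0
grasp_force: 3.1
```

servo_tool(motion=[[[0, 0.1, 0, 0, 1], [0, 0.1, 0, 0, 1]]])

```text
time_s: 6.85
eef_pos: [0.5438, 0.013, 0.0942]
eef_rot: [-0.0, -0.124, 0.992, -0.001]
wrist_force: [-0.2, -6.3, -1.4]
opening: -0.001
grasp_force: 4.0
```

servo_tool(motion=[[[0, 0.1, 0, 0, 1], [0, 0.1, 0, 0, 1]]])

```text
time_s: 7.05
eef_pos: [0.5436, 0.0135, 0.0943]
eef_rot: [0.0, -0.124, 0.992, -0.002]
wrist_force: [-0.1, -10.9, -0.5]
opening: -0.006
grasp_force: 5.0
```

Lever 2 gives the same rising force, so it is tight as well. Now lever 3.

servo_tool(motion=[[[0, -1, 0, 0, 1], [0, -1.4, -1.5, 0, 1], [0, -1.4, -4, 0, 1], [0, -5.5, -4, 0, 1], [0, -9.5, -4, 0, 1]]])

```text
time_s: 7.55
eef_pos: [0.5677, -0.0767, 0.1353]
eef_rot: [0.001, -0.125, 0.992, 0.0]
wrist_force: [1.1, 0.3, 0.2]
opening: 0.004
grasp_force: 0.0
```

servo_tool(motion=[[[0, -4, 0, 0, 1], [0, -4, 0, 0, 1], [0, -4, 2, 0, 1], [0, -4, 4, 0, 1], [0, -4, 4, 0, 1]]])

```text
time_s: 8.05
eef_pos: [0.5743, -0.114, 0.091]
eef_rot: [-0.003, -0.124, 0.992, 0.002]
wrist_force: [-0.3, 0.8, -0.4]
opening: 0.002
grasp_force: 0.0
```

servo_tool(motion=[[[0, 0, 0, 0, 1], [0, 0.2, 0, 0, 1], [0, 0.4, 0, 0, 1], [0, 0.4, 0, 0, 1]]])

```text
time_s: 8.45
eef_pos: [0.5761, -0.1113, 0.095]
eef_rot: [0.001, -0.125, 0.992, -0.0]
wrist_force: [0.7, 0.3, -0.0]
opening: 0.0
grasp_force: 0.0
```

servo_tool(motion=[[[0, 0.1, 0, 0, 1], [0, 0.2, 0, 0, 1], [0, 0.2, 0, 0, 1]]])

```text
time_s: 8.75
eef_pos: [0.5757, -0.1103, 0.0947]
eef_rot: [0.001, -0.124, 0.992, -0.001]
wrist_force: [0.3, -2.0, 1.9]
opening: -0.001
grasp_force: 1.4
```

servo_tool(motion=[[[0, 0.1, 0, 0, 1], [0, 0.2, 0, 0, 1], [0, 0.2, 0, 0, 1]]])

```text
time_s: 9.05
eef_pos: [0.5751, -0.1087, 0.0947]
eef_rot: [0.0, -0.124, 0.992, -0.001]
wrist_force: [-0.1, -5.2, 2.3]
opening: -0.001
grasp_force: 2.6
```

servo_tool(motion=[[[0, 0.1, 0, 0, 1], [0, 0.1, 0, 0, 1]]])

```text
time_s: 9.25
eef_pos: [0.5749, -0.1078, 0.0946]
eef_rot: [0.0, -0.124, 0.992, -0.001]
wrist_force: [0.8, -5.5, 2.4]
opening: 0.001
grasp_force: 2.7
```

servo_tool(motion=[[[0, 0.1, 0, 0, 1], [0, 0.1, 0, 0, 1]]])

```text
time_s: 9.45
eef_pos: [0.5745, -0.1068, 0.0946]
eef_rot: [0.0, -0.124, 0.992, -0.001]
wrist_force: [-1.4, -5.5, 2.5]
opening: 0.001
grasp_force: 2.8
```

Lever 3 plateaus at about 5.5 N while moving, so it is the loose one. I'll follow its arc, twisting the tool along with it.

servo_tool(motion=[[[0.05, 0.18, 0, 2, 1], [0.09, 0.36, 0, 4, 1], [0.12, 0.54, 0, 6, 1], [0.15, 0.72, 0, 8, 1], [0.175, 0.91, 0, 10, 1]]])

```text
time_s: 9.95
eef_pos: [0.5702, -0.0985, 0.0946]
eef_rot: [-0.0, -0.036, 0.999, -0.001]
wrist_force: [-1.7, -6.2, 3.8]
opening: 0.0
grasp_force: 3.1
```

servo_tool(motion=[[[0.05, 0.18, 0, 2, 1], [0.09, 0.36, 0, 4, 1], [0.12, 0.54, 0, 6, 1], [0.15, 0.72, 0, 8, 1], [0.175, 0.91, 0, 10, 1]]])

```text
time_s: 10.45
eef_pos: [0.5675, -0.0894, 0.0944]
eef_rot: [-0.0, 0.051, 0.999, -0.001]
wrist_force: [-3.0, -4.6, 3.9]
opening: 0.0
grasp_force: 3.1
```

servo_tool(motion=[[[0.05, 0.18, 0, 2, 1], [0.09, 0.36, 0, 4, 1], [0.12, 0.54, 0, 6, 1], [0.15, 0.72, 0, 8, 1], [0.175, 0.91, 0, 10, 1]]])

```text
time_s: 10.95
eef_pos: [0.5664, -0.0799, 0.0943]
eef_rot: [-0.001, 0.138, 0.99, -0.001]
wrist_force: [-3.8, -4.9, 5.2]
opening: 0.002
grasp_force: 3.1
```

```bash
python3 - <<'E'
from h import *; from bench import ctrl
o=ctrl.get_obs(); d=o["eef_pos"][:2]-hub(3); R=rot(o)
print(d@UX,d@UY,np.linalg.norm(d),np.degrees(np.arctan2(R[1,1],R[0,1]))-104.47,o["wrist_force"], o["grasp_force"],(R.T[:2,:2]@d))
E
```

```text
-0.052070138453260466 0.013531009644978343 0.05379951245647317 -30.283591802632984 [-3.84153844 -4.90902861  5.20201471] 3.063526911428198 [ 0.05178802 -0.01457337]
```

servo_tool(motion=[[[0.05, 0.18, 0, 2, 1], [0.09, 0.36, 0, 4, 1], [0.12, 0.54, 0, 6, 1], [0.15, 0.72, 0, 8, 1], [0.175, 0.91, 0, 10, 1]]])

```text
time_s: 11.45
eef_pos: [0.5669, -0.0705, 0.0941]
eef_rot: [-0.001, 0.223, 0.975, -0.001]
wrist_force: [-3.1, -5.0, 5.0]
opening: -0.001
grasp_force: 3.0
```

servo_tool(motion=[[[0.025, 0.09, 0, 1, 1], [0.05, 0.18, 0, 2, 1], [0.07, 0.27, 0, 3, 1], [0.09, 0.36, 0, 4, 1], [0.09, 0.36, 0, 4, 1]]])

```text
time_s: 11.95
eef_pos: [0.5677, -0.0667, 0.0941]
eef_rot: [-0.001, 0.257, 0.966, -0.0]
wrist_force: [-4.1, -3.3, 3.6]
opening: -0.0
grasp_force: 2.7
```

servo_tool(motion=[[[0.025, 0.09, 0, 1, 1], [0.05, 0.18, 0, 2, 1], [0.05, 0.18, 0, 2, 1]]])

```text
time_s: 12.25
eef_pos: [0.5681, -0.0648, 0.094]
eef_rot: [-0.001, 0.274, 0.962, -0.0]
wrist_force: [-4.2, -3.6, 4.3]
opening: -0.001
grasp_force: 2.8
```

servo_tool(motion=[[[0.025, 0.09, 0, 1, 1], [0.025, 0.09, 0, 1, 1]]])

```text
time_s: 12.45
eef_pos: [0.5683, -0.064, 0.094]
eef_rot: [-0.001, 0.282, 0.959, -0.0]
wrist_force: [-4.6, -3.1, 3.1]
opening: 0.002
grasp_force: 2.8
```

servo_tool(motion=[[[0.025, 0.09, 0, 1, 1], [0.05, 0.18, 0, 2, 1], [0.05, 0.18, 0, 2, 1]]])

```text
time_s: 12.75
eef_pos: [0.5686, -0.0624, 0.094]
eef_rot: [-0.001, 0.299, 0.954, -0.001]
wrist_force: [-4.2, -4.9, 4.6]
opening: 0.004
grasp_force: 3.6
```

servo_tool(motion=[[[0.025, 0.09, 0, 1, 1], [0.025, 0.09, 0, 1, 1]]])

```text
time_s: 12.95
eef_pos: [0.5688, -0.0618, 0.094]
eef_rot: [-0.001, 0.307, 0.952, -0.001]
wrist_force: [-5.4, -6.3, 5.4]
opening: 0.0
grasp_force: 4.5
```

servo_tool(motion=[[[0.025, 0.09, 0, 1, 1], [0.025, 0.09, 0, 1, 1]]])

```text
time_s: 13.15
eef_pos: [0.5689, -0.0613, 0.094]
eef_rot: [-0.002, 0.315, 0.949, -0.001]
wrist_force: [-7.5, -8.0, 4.9]
opening: -0.003
grasp_force: 5.4
```

Lever 3 is against its stop, with the force rising to 11 N at about 0.9 rad. I'll back off and head for the flag.

servo_tool(motion=[[[0, -1.5, 0, 0, 1], [0, -3, -1, 0, 1], [0, -3, -5, 0, 1], [0, -3, -9, 0, 1], [0, -3, -14, 0, 1]]])

```text
time_s: 13.65
eef_pos: [0.5507, -0.0843, 0.2345]
eef_rot: [-0.002, 0.315, 0.949, 0.0]
wrist_force: [0.6, -0.1, -0.5]
opening: 0.003
grasp_force: 0.0
```

```bash
python3 - <<'E'
from h import *; from bench import ctrl
o=ctrl.get_obs(); R=rot(o); F=np.array([.469,-.372])
print(o["eef_pos"],go(o,F,.25,73.87),go(o,F,.25,-16.13),o["q"][5], R[:2,0],np.degrees(np.arctan2(R[1,1],R[0,1])))
print(go(o,F-.06*R[:2,0],.25))
E
```

```text
[ 0.55069913 -0.08431278  0.23445881] [-10.67 -27.94  -1.58 -20.64] [-10.67 -27.94  -1.58  69.36] -1.2945733441535554 [-0.80103161  0.5986113 ] 53.229278766802835
[-16.67 -27.94  -1.61   0.  ]
```

servo_tool(motion=[[[-16.3, -25.8, -1.6, -20.6, 0], [-16.3, -25.8, -1.6, -20.6, -1], [-16.3, -25.8, -1.6, -20.6, -1], [-16.3, -25.8, -1.6, -20.6, -1], [-16.3, -25.8, -1.6, -20.6, -1]]])

```text
time_s: 14.15
eef_pos: [0.5326, -0.329, 0.2476]
eef_rot: [0.0, 0.14, 0.99, 0.0]
wrist_force: [1.1, 0.2, 0.6]
opening: 0.847
grasp_force: 0.0
```

```bash
python3 - <<'E'
from h import *; from bench import ctrl
o=ctrl.get_obs(); R=rot(o); F=np.array([.469,-.372])
print(o["eef_pos"],go(o,[.5266,-.3887],.25,73.87))
E
```

```text
[ 0.53256048 -0.3290426   0.24764744] [-1.08 -5.9  -0.24  0.  ]
```

servo_tool(motion=[[[-1.1, -4, -0.2, 0, -1], [-1.1, -5.9, -0.2, 0, -1], [-1.1, -5.9, -0.2, 0, -1], [-1.1, -5.9, -0.2, 0, -1], [-1.1, -5.9, -0.2, 0, -1]]])

```text
time_s: 14.65
eef_pos: [0.528, -0.3851, 0.2489]
eef_rot: [-0.0, 0.14, 0.99, 0.001]
wrist_force: [-0.7, -0.6, 0.7]
opening: 0.999
grasp_force: 0.0
```

```bash
cat >> h.py <<'E'
def wcloud(c,o):
    v,u=np.mgrid[:400,:640]; d=c["depth"]; H=np.array(c["hand_eye"])
    P=np.stack([(u-c["cx"])/c["fx"]*d,(v-c["cy"])/c["fy"]*d,d],-1)@H[:3,:3].T+H[:3,3]
    return P@rot(o).T+o["eef_pos"], P
E
python3 - <<'E'
from h import *; from bench import ctrl
o=ctrl.get_obs(); c=ctrl.camera("wrist"); cv2.imwrite("pics/w2.png",c["pixels"][:,:,::-1]); np.savez("w2.npz",**c)
W,P=wcloud(c,o); print(o["eef_pos"])
near=(np.hypot(W[...,0]-.469,W[...,1]+.372)<.05)&(c["depth"]>0)
for lab,a,b in (("stand",.034,.044),("tabtop",.08,.097),("collar",.041,.05),("tab",.05,.097)):
    q=W[near&(W[...,2]>a)&(W[...,2]<b)]
    if len(q)>10: print(lab,len(q),q.mean(0).round(4),np.median(q[:,2]).round(4),cv2.minAreaRect(q[:,:2].astype(np.float32)))
E
```

```text
[ 0.52800681 -0.38509117  0.24887222]
stand 3269 [ 0.4678 -0.3688  0.0391] 0.0388 ((0.4692189693450928, -0.3692590892314911), (0.06015627086162567, 0.05946926027536392), 73.88551330566406)
tabtop 409 [ 0.4686 -0.369   0.0885] 0.0885 ((0.46911758184432983, -0.36948761343955994), (0.009406357072293758, 0.030070258304476738), 74.010009765625)
collar 313 [ 0.4689 -0.3686  0.0428] 0.0427 ((0.47227418422698975, -0.3581543266773224), (0.05081600695848465, 0.037471070885658264), 46.810218811035156)
tab 411 [ 0.4686 -0.369   0.0884] 0.0885 ((0.46911758184432983, -0.36948761343955994), (0.009406357072293758, 0.030070258304476738), 74.010009765625)
```

View pics/w2.png

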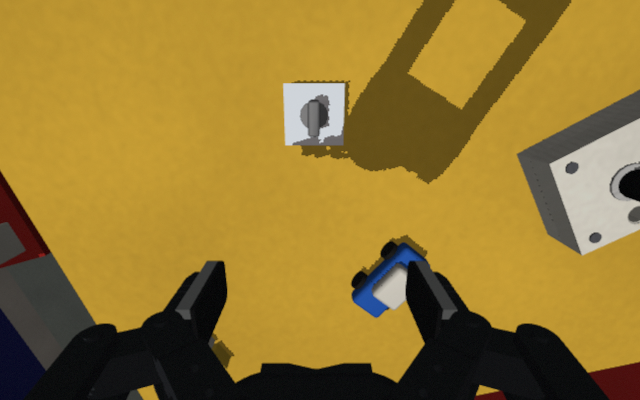

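The wrist view shows the flag's tab upright at (314,118), thin along the tool's y axis, which suits the current orientation. I'll move over it and descend.

```bash
python3 - <<'E'
from h import *; from bench import ctrl
o=ctrl.get_obs()
print(o["eef_pos"],go(o,[.4691,-.3695],.075,73.95))
E
```

```text
[ 0.52821512 -0.38501612  0.24900378] [ 6.11 -0.15 17.4   0.03]
```

servo_tool(motion=[[[3.5, -0.1, 2, 0, -1], [6.1, -0.15, 5, 0, -1], [6.1, -0.15, 8, 0, -1], [6.1, -0.15, 10, 0, -1], [6.1, -0.15, 10, 0, -1]]])

```text
time_s: 15.2
eef_pos: [0.4677, -0.3681, 0.1458]
eef_rot: [-0.002, 0.139, 0.99, 0.002]
wrist_force: [-0.5, 0.9, 0.2]
opening: 1.002
grasp_force: 0.0
```

```bash
python3 - <<'E'
from h import *; from bench import ctrl
o=ctrl.get_obs()
print(o["eef_pos"],go(o,[.4691,-.3695],.075,73.95))
E
```

```text
[ 0.46772092 -0.36814465  0.14584501] [-0.21 -0.12  7.08  0.02]
```

servo_tool(motion=[[[0, 0, 2, 0, -1], [0, 0, 4, 0, -1], [0, 0, 6, 0, -1], [0, 0, 7.3, 0, -1], [0, 0, 7.3, 0, -1]]])

```text
time_s: 15.7
eef_pos: [0.4687, -0.37, 0.0749]
eef_rot: [-0.001, 0.14, 0.99, 0.001]
wrist_force: [0.1, 0.0, -1.4]
opening: 1.0
grasp_force: 0.0
```

servo_tool(motion=[[[0, 0, 0, 0, -1], [0, 0, 0, 0, -1]]])

```text
time_s: 15.9
eef_pos: [0.4697, -0.3719, 0.0774]
eef_rot: [0.001, 0.14, 0.99, -0.001]
wrist_force: [0.7, -0.4, 0.2]
opening: 1.0
grasp_force: 0.0
```

```bash
python3 - <<'E'
from h import *; from bench import ctrl
o=ctrl.get_obs()
print(o["eef_pos"],go(o,[.4691,-.3695],.075,73.95))
E
```

```text
[ 0.46970339 -0.37190014  0.07742059] [ 0.13  0.21  0.24 -0.05]
```

servo_tool(motion=[[[0.1, 0.2, 0.2, 0, -0.5], [0.1, 0.2, 0.2, 0, 0], [0.1, 0.2, 0.2, 0, 0.5], [0.1, 0.2, 0.2, 0, 1], [0.1, 0.2, 0.2, 0, 1]]])

```text
time_s: 16.4
eef_pos: [0.4685, -0.3691, 0.074]
eef_rot: [0.0, 0.14, 0.99, -0.0]
wrist_force: [0.5, 0.5, 0.1]
opening: 0.151
grasp_force: 0.0
```

servo_tool(motion=[[[0, 0, 0, 0, 1], [0, 0, 0, 0, 1], [0, 0, 0, 0, 1], [0, 0, 0, 0, 1], [0, 0, 0, 0, 1]]])

```text
time_s: 16.9
eef_pos: [0.4686, -0.3692, 0.0741]
eef_rot: [0.0, 0.14, 0.99, -0.0]
wrist_force: [-0.7, -0.3, 1.9]
opening: 0.108
grasp_force: 58.5
```

The flag is gripped at 58 N. I'll lift it and carry it towards socket 3.

servo_tool(motion=[[[0, 0, -1, 0, 1], [0, 0, -2.5, 0, 1], [0, 0, -5, 0, 1], [0, 0, -9, 0, 1], [0, 0, -14, 0, 1]]])

```text
time_s: 17.4
eef_pos: [0.4675, -0.3678, 0.2145]
eef_rot: [-0.001, 0.14, 0.99, 0.001]
wrist_force: [1.0, -0.9, -1.6]
opening: 0.107
grasp_force: 58.6
```

```bash
python3 - <<'E'
from h import *; from bench import ctrl
o=ctrl.get_obs()
print(o["eef_pos"],o["opening"],go(o,railpt(3,.042+.05,0),.22,104.47),railpt(3,.042+.05,0), o["q"])
E
```

```text
[ 0.46751761 -0.36784525  0.21448882] 0.10734212890505523 [-14.59  36.57  -0.52 -30.6 ] [ 0.70931576 -0.05704651] [-8.66041585e-01  2.65651092e-01  1.59256393e+00  1.19296992e-04
  1.28714653e+00 -2.15541280e+00]
```

servo_tool(motion=[[[-14.6, 36.6, -0.5, -30.6, 1], [-14.6, 36.6, -0.5, -30.6, 1], [-14.6, 36.6, -0.5, -30.6, 1], [-14.6, 36.6, -0.5, -30.6, 1], [-14.6, 36.6, -0.5, -30.6, 1]]])

```text
time_s: 17.9
eef_pos: [0.6229, -0.1699, 0.2188]
eef_rot: [0.001, -0.127, 0.992, -0.0]
wrist_force: [-0.3, -0.9, -0.2]
opening: 0.105
grasp_force: 58.6
```

```bash
python3 - <<'E'
from h import *; from bench import ctrl
o=ctrl.get_obs()
print(o["eef_pos"],o["opening"],go(o,railpt(3,.042+.05,0),.22,104.47))
E
```

```text
[ 0.62294393 -0.16990914  0.21876454] 0.10541224052803747 [-11.21   8.74  -0.12   0.14]
```

servo_tool(motion=[[[-11.2, 8.7, -0.1, 0, 1], [-11.2, 8.7, -0.1, 0, 1], [-11.2, 8.7, -0.1, 0, 1], [-11.2, 8.7, -0.1, 0, 1], [-11.2, 8.7, -0.1, 0, 1]]])

```text
time_s: 18.4
eef_pos: [0.7088, -0.0582, 0.2188]
eef_rot: [-0.0, -0.127, 0.992, -0.0]
wrist_force: [-0.2, 0.1, -0.7]
opening: 0.11
grasp_force: 58.7
```

servo_tool(motion=[[[0, 0, 0, 0, 1], [0, 0, 0, 0, 1], [0, 0, 0, 0, 1]]])

```text
time_s: 18.7
eef_pos: [0.7082, -0.0608, 0.2185]
eef_rot: [0.0, -0.125, 0.992, -0.0]
wrist_force: [-0.4, 0.2, -0.3]
opening: 0.11
grasp_force: 58.7
```

```bash
python3 - <<'E'
from h import *; from bench import ctrl
o=ctrl.get_obs(); c=ctrl.camera("wrist"); cv2.imwrite("pics/w3.png",c["pixels"][:,:,::-1]); np.savez("w3.npz",**c,pos=o["eef_pos"],rq=o["eef_rot"])
W,P=wcloud(c,o); print(o["eef_pos"],go(o,railpt(3,.092,0),.22,104.47))
near=(c["depth"]>0)&(np.abs((W[...,:2]-C0)@UX)<.09)&(np.abs((W[...,:2]-C0)@UY)<.22)
top=W[near&(W[...,2]>.05)&(W[...,2]<.06)]; print("railtop z",np.median(top[:,2]),"x/y extents in rail frame",np.percentile((top[:,:2]-C0)@UX,[.2,99.8]),np.percentile((top[:,:2]-C0)@UY,[.2,99.8]))
hub=W[near&(W[...,2]>.084)&(W[...,2]<.1)]
hole=near&(W[...,2]<.05)&(np.hypot(*(W[...,:2]-railpt(3,.042,0)).transpose(2,0,1))<.02)
v,u=np.where(hole); print("hole px",len(u),u.mean() if len(u) else 0,v.mean() if len(v) else 0)
# project expected socket
H=np.array(c["hand_eye"]); p=rot(o).T@(np.r_[railpt(3,.042,0),.055]-o["eef_pos"]); q=H[:3,:3].T@(p-H[:3,3]); print("expected px",c["fx"]*q[0]/q[2]+c["cx"],c["fy"]*q[1]/q[2]+c["cy"])
E
```

```text
[ 0.7081866  -0.06082561  0.21847969] [-0.2   0.34 -0.15 -0.1 ]
railtop z 0.05381970192149976 x/y extents in rail frame [-0.05772244  0.06172769] [-0.18683516  0.15589173]
hole px 318 321.3647798742138 134.0
expected px 318.4428577533514 132.5365100058096
```

View pics/w3.png

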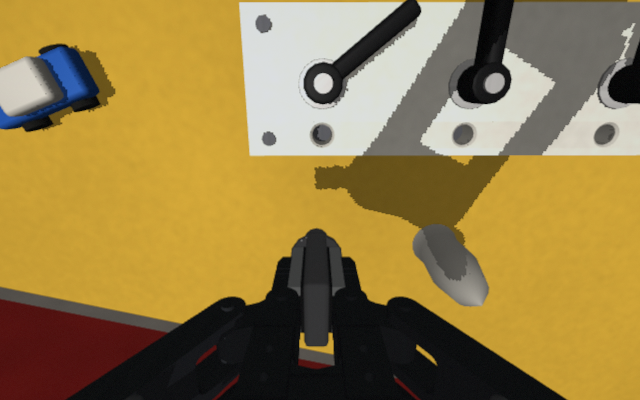

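The socket behind lever 3 is at (321,134), lever 3 is turned, and the flag is held in the jaws at (316,290). I'll compute the exact offset to the socket mouth.

```bash
python3 - <<'E'
from h import *; from bench import ctrl
c=dict(np.load("w3.npz")); o={"eef_pos":c["pos"],"eef_rot":c["rq"]}
g=cv2.cvtColor(c["pixels"],cv2.COLOR_RGB2GRAY)[115:152,300:344]
m=(g<170).astype(np.uint8); k,l,s,ce=cv2.connectedComponentsWithStats(m)
for i in range(1,k): print(s[i],ce[i]+[300,115])
i=l[19,21] or 1+s[1:,4].argmax()
cn,_=cv2.findContours((l==i).astype(np.uint8),cv2.RETR_EXTERNAL,cv2.CHAIN_APPROX_NONE)
e=cv2.fitEllipse(max(cn,key=len)); print(e)
u,v=e[0][0]+300,e[0][1]+115
H=c["hand_eye"];d=rot(o)@H[:3,:3]@np.array([(u-c["cx"])/c["fx"],(v-c["cy"])/c["fy"],1]); C=rot(o)@H[:3,3]+o["eef_pos"]
S=C+d*(.054-C[2])/d[2]; print("socket",S,"pred",railpt(3,.042,0))
oo=ctrl.get_obs(); print(go(oo,S[:2],.122,104.47),oo["eef_pos"])
E
```

```text
[ 10   8  23  24 415] [321.07228916 134.23855422]
((21.068655014038086, 19.24423599243164), (21.586999893188477, 22.701955795288086), 22.00877571105957)
socket [ 0.66188124 -0.06689734  0.054     ] pred [ 0.66090183 -0.06954016]
[ 4.65  0.55  9.64 -0.09] [ 0.70823937 -0.06067134  0.21837104]
```

servo_tool(motion=[[[2.5, 0.3, 1, 0, 1], [4.7, 0.55, 4, 0, 1], [4.7, 0.55, 6.5, 0, 1], [4.7, 0.55, 6.5, 0, 1], [4.7, 0.55, 6.5, 0, 1]]])

```text
time_s: 19.25
eef_pos: [0.6619, -0.0664, 0.1535]
eef_rot: [-0.0, -0.126, 0.992, 0.0]
wrist_force: [1.2, 0.8, 0.4]
opening: 0.108
grasp_force: 58.6
```

servo_tool(motion=[[[0, 0, 0, 0, 1], [0, 0, 0, 0, 1], [0, 0, 0, 0, 1], [0, 0, 0, 0, 1]]])

```text
time_s: 19.65
eef_pos: [0.6622, -0.0659, 0.1538]
eef_rot: [0.0, -0.126, 0.992, -0.0]
wrist_force: [-0.4, -0.5, -1.2]
opening: 0.109
grasp_force: 58.6
```

```bash
python3 - <<'E'
from h import *; from bench import ctrl
o=ctrl.get_obs(); S=np.array([.6619,-.0669])-.0006*UX
print(o["eef_pos"],go(o,S,.114,104.47),o["wrist_force"])
E
```

```text
[ 0.66218761 -0.06590332  0.15378646] [ 0.12 -0.09  3.98  0.02] [-0.41258865 -0.47546493 -1.21934847]
```

servo_tool(motion=[[[0.1, -0.1, 1, 0, 1], [0.1, -0.1, 2.5, 0, 1], [0.1, -0.1, 3.9, 0, 1], [0.1, -0.1, 3.9, 0, 1], [0.1, -0.1, 3.9, 0, 1]]])

```text
time_s: 20.15
eef_pos: [0.6604, -0.067, 0.1128]
eef_rot: [-0.001, -0.126, 0.992, 0.0]
wrist_force: [0.3, -0.4, -0.0]
opening: 0.111
grasp_force: 58.8
```

servo_tool(motion=[[[0, 0, 0, 0, 1], [0, 0, 0.2, 0, 1], [0, 0, 0.4, 0, 1], [0, 0, 0.4, 0, 1]]])

```text
time_s: 20.55
eef_pos: [0.6609, -0.067, 0.11]
eef_rot: [-0.0, -0.126, 0.992, 0.0]
wrist_force: [-0.3, 0.6, -1.3]
opening: 0.104
grasp_force: 58.8
```

```bash
python3 - <<'E'
from h import *; from bench import ctrl
o=ctrl.get_obs(); S=np.array([.6619,-.0669])-.0006*UX
print(o["eef_pos"],go(o,S,.089,104.47),o["wrist_force"])
E
```

```text
[ 0.66091862 -0.0670306   0.10995336] [-0.04 -0.01  2.1   0.01] [-0.3012946   0.64432249 -1.34275743]
```

servo_tool(motion=[[[0, 0, 0.2, 0, 1], [0, 0, 0.4, 0, 1], [0, 0, 0.6, 0, 1], [0, 0, 0.6, 0, 1]]])

```text
time_s: 20.95
eef_pos: [0.6607, -0.067, 0.1035]
eef_rot: [-0.0, -0.126, 0.992, 0.0]
wrist_force: [0.6, -0.5, -0.5]
opening: 0.111
grasp_force: 58.8
```

servo_tool(motion=[[[0, 0, 0.3, 0, 1], [0, 0, 0.6, 0, 1], [0, 0, 0.9, 0, 1], [0, 0, 1.2, 0, 1], [0, 0, 1.2, 0, 1]]])

```text
time_s: 21.45
eef_pos: [0.6606, -0.067, 0.0913]
eef_rot: [-0.001, -0.126, 0.992, 0.0]
wrist_force: [-0.3, -0.7, 0.1]
opening: 0.103
grasp_force: 58.8
```

servo_tool(motion=[[[0, 0, 0.1, 0, 1], [0, 0, 0.2, 0, 1], [0, 0, 0.2, 0, 1]]])

```text
time_s: 21.75
eef_pos: [0.661, -0.0671, 0.09]
eef_rot: [-0.0, -0.126, 0.992, 0.0]
wrist_force: [0.3, 0.3, -0.2]
opening: 0.113
grasp_force: 58.8
```

servo_tool(motion=[[[0, 0, 0.1, 0, 1], [0, 0, 0.1, 0, 1], [0, 0, 0.1, 0, 1]]])

```text
time_s: 22.05
eef_pos: [0.6611, -0.0671, 0.0891]
eef_rot: [0.0, -0.126, 0.992, -0.0]
wrist_force: [0.1, 0.1, -0.5]
opening: 0.107
grasp_force: 59.0
```

servo_tool(motion=[[[0, 0, 0.1, 0, 1], [0, 0, 0.1, 0, 1]]])

```text
time_s: 22.25
eef_pos: [0.6611, -0.0671, 0.0891]
eef_rot: [0.0, -0.126, 0.992, -0.0]
wrist_force: [-2.2, 0.3, 5.7]
opening: 0.103
grasp_force: 59.8
```

The collar seats at 5.7 N, at the expected height. Now I'll release and retreat straight up.

servo_tool(motion=[[[0, 0, 0, 0, 0.6], [0, 0, 0, 0, 0.3], [0, 0, 0, 0, 0.1], [0, 0, 0, 0, 0.1], [0, 0, 0, 0, 0.1]]])

```text
time_s: 22.75
eef_pos: [0.661, -0.0671, 0.0879]
eef_rot: [-0.0, -0.126, 0.992, 0.0]
wrist_force: [0.3, -0.0, -0.2]
opening: 0.45
grasp_force: 0.0
```

servo_tool(motion=[[[0, 0, -1, 0, 0.1], [0, 0, -3, 0, 0.1], [0, 0, -6, 0, 0.1], [0, 0, -10, 0, 0.1], [0, 0, -12, 0, 0.1]]])

```text
time_s: 23.25
eef_pos: [0.6626, -0.0675, 0.213]
eef_rot: [0.003, -0.126, 0.992, -0.001]
wrist_force: [0.3, -0.4, 1.3]
opening: 0.447
grasp_force: 0.0
```

servo_tool(motion=[[[-4, 0, 0, 0, 0.1], [-6, 0, 0, 0, 0.1], [-6, 0, 0, 0, 0.1], [-6, 0, 0, 0, 0.1], [-6, 0, 0, 0, 0.1]]])

```text
time_s: 23.75
eef_pos: [0.7183, -0.0523, 0.2079]
eef_rot: [-0.001, -0.126, 0.992, 0.0]
wrist_force: [-1.3, -0.5, 0.0]
opening: 0.449
grasp_force: 0.0
```

```bash
python3 - <<'E'
from h import *; from bench import ctrl
o=ctrl.get_obs(); c=ctrl.camera("wrist"); cv2.imwrite("pics/w4.png",c["pixels"][:,:,::-1])
W,P=wcloud(c,o); near=(np.hypot(W[...,0]-.6619,W[...,1]+.0669)<.025)&(c["depth"]>0)
q=W[near&(W[...,2]>.09)]; print(o["time_s"],o["eef_pos"],len(q),q[:,2].max(),np.median(q[:,2]),cv2.minAreaRect(q[:,:2].astype(np.float32)))
E
```

```text
23.75 [ 0.71826519 -0.05229128  0.20794253] 629 0.1057867947907974 0.10359815347182547 ((0.6621972918510437, -0.06615190207958221), (0.029550541192293167, 0.009612835012376308), 14.781673431396484)
```

View pics/w4.png

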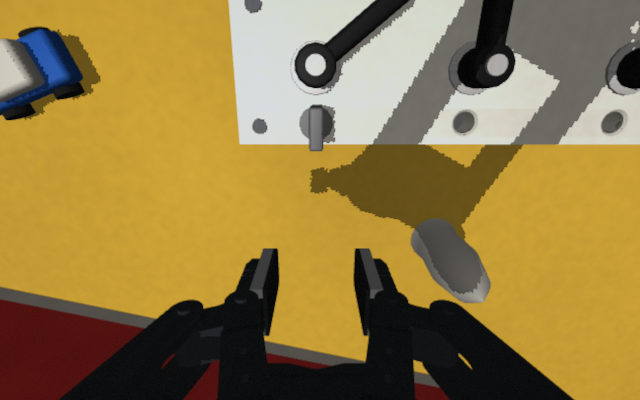

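The flag stands seated at (316,127) with its top at about 0.104 m (0.105 expected). Lever 3 is turned home and the jaws are clear, so I'm handing in.

```bash
python3 -c "
from bench import ctrl
print(ctrl.hand_in())"
```

```text
the job is handed in; nothing more can be done
None
```

Lever 3 was the loose one: I turned it home against its stop, pushed the check flag fully into the socket behind it, released it and handed the job in at about 24 s; no verdict came back.

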